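# Tip the standing chuck jaw down and push the case lid shut

## Task

One of the three lathe-chuck jaws in the open case has been left standing on its end. Push it over sideways with the fingertips so that it lies flat in its own cell like the other two, stepped side up, then push the case's lid over and fully shut. Do not grasp or lift anything, and leave the chuck, the chuck key and the oil bottle where they are.

Things in the scene. Friction and masses are not known exactly. Their poses are not given: they have to be found in the camera images.
- case: Grey plastic case fixed to the bench, 116 (x) x 133 (y) x 45 mm high, walls and floor 5 mm, turned up to 0.4 rad. Origin: centre of underside; z up. Two full-height dividers 5 mm thick make three cells centred near x = -37, 0, +37 mm, each about 32 mm wide (x) and 123 mm long (y). The lid is hinged on the far (+x) top edge.
- lid (a joint): Lid hinge, rad: 0 = shut on the rim, pi/2 = upright, limit 2.35 = leaning far back; starts at 1.95 to 2.2. Stiff friction hinge (0.16 N m): the lid stays where it is left and must be pushed all the way down.
- lid_hinge (a point): Point on the hinge axis (which runs along the case's y), at mid width of the lid; in the case frame at (58, 0, 45) mm.
- lid_tab (a point): End of the lid's tab, mid width, mid thickness, 133 mm from the hinge axis. The lid is a grey plate 116 mm from hinge to front edge, 133 mm wide, 6 mm thick, inner face in the plane of the hinge axis; the tab, 50 mm wide, juts 17 mm beyond the front edge. Shut, the lid's top is 51 mm above the bench and the tab points to the case's -x.
- standing_jaw: Steel stepped jaw, 80 mm long, 24 wide, about 0.34 kg, loose, standing on end in any one cell near the case's +y end. Origin: centre of its foot, 24 (x) x 30 mm (y), on the cell floor; z along its length, up at the start; axes within 0.04 rad of the case's. Flat base: the -y face, y = -15 mm. Stepped side looks to +y: lower 40 mm reach y = +15, upper 40 mm only y = +1.
- jaw_top (a point): Centre of the standing jaw's 24 x 16 mm upper end, at its own (0, -7, 80) mm, 85 mm above the bench at the start. Pushed near here towards the case's -y, the jaw topples about its -y foot edge after some 20 degrees and falls by itself onto its base along the cell, its y axis then pointing up.
- lying_jaw_a: Same kind of jaw, loose, lying on its base in another cell, stepped side up: 24 (x) x 80 mm (y), 30 mm high over the half nearer the origin, 16 mm over the rest. Origin: underside, middle of the 30 mm high end face; it extends to its -y; z up. Its top is 35 mm above the bench, below the rim.
- lying_jaw_b: As lying_jaw_a, in the remaining cell.
- chuck: Bystander: steel three-jaw chuck, a disc 110 mm across and 69 mm high over its jaws, 3 kg, standing on the bench on the case's -y side. Origin: centre of its underside.
- chuck_key: Bystander: dark steel T-shaped chuck key lying on the bench on the case's -y side, near the robot-side corner: shank 14 mm thick running from the origin end 90 mm along its x, with a cross-bar 110 mm long (along y) at x = 82 mm. Origin: underside, near the square end.
- oil_bottle: Bystander: white plastic bottle, 56 mm across and 150 mm high, standing on the bench on the case's +y side. Origin: centre of its underside.
Not all that is in view belongs to the job. What is shaped like the case but brown is not meant. What is shaped like the lying_jaw_b but yellow is not meant.

How it is judged (in metres and radians):
On the way, in this order (a step that is already met when the one before it is completed fails the run):
1. the standing jaw lies flat on its base in its cell while the lid is still open (angle between standing_jaw's own y axis and vertical below 0.15 rad and z of standing_jaw in the frame of case below 0.03 m and y of standing_jaw in the frame of case between -0.02 and 0.065 m and x of standing_jaw in the frame of case between -0.055 and 0.055 m and value of joint lid above 0.7 rad), for 0.2 s.
2. the lid is shut (value of joint lid below 0.05 rad), for 0.2 s.
At the end, for the whole second after the job is handed in: The jaw that stood lies on its base in its cell, stepped side up (within 0.15 rad of flat), at rest; the other two still lie flat in theirs; the lid is shut to within 0.05 rad (angle between standing_jaw's own y axis and vertical below 0.15 rad and z of standing_jaw in the frame of case below 0.03 m and y of standing_jaw in the frame of case between -0.02 and 0.065 m and x of standing_jaw in the frame of case between -0.055 and 0.055 m and angle between each of lying_jaw_a, lying_jaw_b's own z axis and vertical below 0.15 rad and z of each of lying_jaw_a, lying_jaw_b in the frame of case below 0.02 m and value of joint lid below 0.05 rad and linear speed of standing_jaw below 0.02 m/s); the robot touches nothing.
It fails at once if the standing jaw is lifted out of its cell (z of standing_jaw in the frame of case above 0.045 m).
It fails at once if a jaw that already lies flat is lifted or turned up (z of any of lying_jaw_a, lying_jaw_b in the frame of case above 0.025 m or angle between any of lying_jaw_a, lying_jaw_b's own z axis and vertical above 0.4 rad).
It fails at once if the chuck is pushed away, lifted or knocked over (distance of chuck from where it was at the start of the episode above 0.02 m or angle between chuck's own z axis and vertical above 0.4 rad).
It fails at once if the chuck key is pushed away, lifted or knocked over (distance of chuck_key from where it was at the start of the episode above 0.02 m or angle between chuck_key's own z axis and vertical above 0.4 rad).
It fails at once if the oil bottle is pushed away, lifted or knocked over (distance of oil_bottle from where it was at the start of the episode above 0.02 m or angle between oil_bottle's own z axis and vertical above 0.4 rad).
It also fails if it takes over 50 s, if anything falls off the work surface, if the arm or the gripper's body presses on something with over 40 N, if the wrist force passes 120 N, or if a joint passes its speed limit or range.

## Robot

A 6-joint arm with a two-finger parallel gripper is mounted at the origin on the work surface. World frame = base frame: x ahead of the robot, y to its left, z up, the work surface at z = 0. Lengths are in mm, angles in rad, forces in N, time in s.
With the tool pointing down it reaches from about 250 to 775 mm from the base axis. Payload 4 kg.
Tool frame: the origin (TCP) lies at the very end of the fingers, on their centre line; the grasp point (between the pads) lies arm.grasp_offset behind it (arm.grasp_offset is the distance from the TCP to the grasp point, in mm); z points along the fingers, y is the line along which they close (so a half turn about z gives the same grasp; the last joint's range is limited). The gripper opens to 85 mm and grips with 20 to 120 N. Pads are 22 mm wide; open, the fingers measure 114 mm over their backs; the gripper's body (76 mm by 85 mm) begins 54 mm behind the grasp point. The pads swing forward as they close: fully open they stand 13 mm farther back than shut.
Start: joints at [1.199, 0.087, 1.371, -0, 1.684, -0.103], TCP at [146.075, 530.266, 205.441] pointing down, gripper open.
Joint ranges: [-3.1, 3.1], [-0.76, 2.03], [0.27, 2.55], [-1.08, 4.22], [0.17, 2.65], [-2.57, 2.57]. Speed limits (rad/s): [2.79, 2.79, 3.14, 3.14, 3.14, 3.14].

## Interface

Orientations are given as a unit quaternion [x, y, z, w].
In Python, from bench import arm gives the robot as it stands. The module is installed in compiled form; this text tells all that it offers.
- The arm moves only by the tool send_rows, never from a script. Its argument "series" is a list that holds one entry, the list of rows, each a list of 7 numbers: the finger opening in cm, from 0 to 8.54, then the shift along the tool's x, y, z in cm, then the turn, a rotation vector about the tool's x, y, z in units of 5 degrees (1.0 is 5 degrees). In form: [[[gripper, tx, ty, tz, ax, ay, az], ...]]. A call has 1 to 8 rows; each row is the pose to reach, as a shift and turn from the pose commanded when the call began, along the tool's axes at that moment; what a row does not reach only later rows make up. A row lasts 1/12 s, in which the tool goes at most 41.7 mm and 7.16 degrees, less where a joint would pass 70% of its speed; a pose out of reach is approached as far as the arm can. A call with a gripper value outside its range is refused whole. The fingers move at their own pace and stop on an object; the grip force is fixed at half the most. Time passes only in rows, so rows that repeat a pose let the fingers close. It gives the time, the measured TCP pose, the force, the opening and the grip force at its end, in the units of the state.
- arm.observe(): the state, without advancing time (a new reading comes with each control period).
- arm.get_image(name): name is "side" or "top"; returns a dict with "image" (400x640x3 uint8, blue, green, red), "z_map" (400x640 float32, mm along the optical axis (not along the pixel's ray), 0 where there is no reading), "fx", "fy", "cx", "cy" (pixels), "D" ([k1, k2, p1, p2, k3] as OpenCV has them; the pictures are not rectified), "position" and "rotation" of the camera in the world. Camera axes: x right, y down, z forward; pixel columns grow to the right and rows downward; lengths in mm; the calibration is good to about 2 mm. A picture is of the moment at which its call begins.
- arm.close_job(): hands the job in; it is judged then, once.
Trained networks look in a picture, given as the dict that the camera call returned (one of the last four; its "shot" number tells which), for a name from the list of things; names that differ only in an ending like _2 or _b are one class to them, and where a whole thing is asked for, a point or a joint stands for the part that bears it (a point fixed in the world has none). Each returns a list of dicts, best first, with "confidence" (0 to 1); they miss things now and then, are a little off and sometimes report something else, mostly with a low value. They report only what shows in the picture. A call takes as long as a camera call. They do not tell look-alikes from the thing itself.
- arm.cut_out(picture, query): "pixels" (400x640 bool, what is visible of it) and "box" ([left, top, right, bottom] in pixels, round what is visible of it).
The state is a dict: "time_s": time; "joint_pos": joint angles; "qd": joint speeds; "effort": joint torques, N m; "tool_pos": TCP position; "eef_rot": TCP orientation; "ft_force": force on the tool from outside, world axes, zero at the start; "wrist_torque": the same for the moment, N m; "opening": finger opening in mm; "grasp_force": force on a finger pad.
Only numpy, scipy, OpenCV 4.12 (cv2) and the standard library are available. Lean on these libraries where they do the work, as an engineer would, in place of code of your own. Each camera call takes 0.05 s, during which the arm holds its last target. There are 200 camera calls.

## Working session

There is one attempt and no reset: what is moved stays moved. The work goes in short steps, Python scripts to look and compute and a tool call to move; the robot and the scene stay as the last step left them, time stands still between calls to the robot, and variables do not carry over. Pictures are saved under pics/ and viewed, at most 10 in all, crops included, and the job is handed in when it is done.

Besides the shell and the picture viewer there is one more tool, called after "Call:" in YAML: its name, and indented under it one key for each argument. send_rows: Moves the arm, as the interface text tells. Its arguments: {"type":"object","properties":{"series":{"type":"array","items":{"type":"array","items":{"type":"array","items":{"type":"number"}}}}},"required":["series"]}

```bash
mkdir -p pics; cat > h.py <<'E'
import numpy as np, cv2
from bench import arm
from scipy.spatial.transform import Rotation as R
def rot(c):
    r=np.array(c["rotation"],float)
    return r if r.shape==(3,3) else R.from_quat(r).as_matrix()
def cloud(c):
    K=np.array([[c["fx"],0,c["cx"]],[0,c["fy"],c["cy"]],[0,0,1]])
    v,u=np.mgrid[0:400,0:640]
    p=cv2.undistortPoints(np.stack([u,v],-1).reshape(-1,1,2).astype(np.float64),K,np.array(c["D"],float)).reshape(400,640,2)
    z=c["z_map"].astype(float)
    P=np.dstack([p*z[...,None],z])@rot(c).T+np.array(c["position"])
    P[z<=0]=np.nan
    return P
def tool(target):
    s=arm.observe(); r=R.from_quat(s["eef_rot"])
    return r.inv().apply(np.array(target)-s["tool_pos"])/10
E
python3 - <<'E'
from h import *
s=arm.observe(); print(s["tool_pos"],R.from_quat(s["eef_rot"]).as_matrix().round(3),arm.grasp_offset)
for n in["side","top"]:
    c=arm.get_image(n); cv2.imwrite(f"pics/{n}0.png",c["image"]); P=cloud(c); np.save(n+"0.npy",P)
    print(n,c["position"],rot(c).round(2).tolist())
    for q in["case","lid","standing_jaw","lying_jaw_a","chuck","chuck_key","oil_bottle"]:
        for d in arm.cut_out(c,q)[:4]:
            m=d["pixels"]; print(q,round(d["confidence"],2),d["box"],np.nanmedian(P[m],0).round(),np.nanpercentile(P[m],98,axis=0).round(),np.nanpercentile(P[m],2,axis=0).round())
E
```

```text
[145.87148583 529.72157967 204.21915291] [[-0.964  0.266 -0.001]
 [ 0.266  0.964 -0.002]
 [ 0.    -0.002 -1.   ]] 18.700000000000003
side [ 446.90482458 -694.22507062  578.34337596] [[0.99, -0.06, 0.1], [-0.12, -0.55, 0.83], [0.0, -0.83, -0.55]]
case 0.59 [313.9, 157.1, 378.1, 199.7] [675. 192.  50.] [727. 260.  53.] [577. 131.   6.]
case 0.56 [258.7, 171.3, 367.3, 281.2] [558. -38.  46.] [621.  42. 148.] [ 439. -114.    4.]
lid 0.89 [313.2, 168.6, 368.2, 249.2] [588. -22. 101.] [624.  46. 156.] [550. -79.  49.]
lid 0.7 [315.9, 157.7, 378.1, 183.5] [668. 205.  50.] [722. 263.  53.] [581. 142.  47.]
standing_jaw 0.88 [298.2, 205.9, 310.1, 241.9] [527.  -1.  54.] [540.  21.  87.] [512.  -6.  13.]
lying_jaw_a 0.86 [281.8, 232.3, 305.9, 262.2] [501. -38.  33.] [517.  -3.  40.] [483. -75.  20.]
lying_jaw_a 0.85 [199.9, 217.1, 243.7, 237.7] [358.  51.  17.] [392.  72.  32.] [314.  45.   1.]
lying_jaw_a 0.8 [264.9, 235.9, 287.8, 264.2] [465. -48.  32.] [481. -12.  38.] [447. -82.  20.]
chuck 0.7 [353.0, 287.2, 426.6, 363.2] [ 627. -277.   45.] [ 679. -212.   69.] [ 580. -310.    6.]
chuck 0
[... 921 characters left out ...]
.] [485. -78.   5.]
lying_jaw_a 0.74 [326.2, 226.5, 361.5, 243.7] [463. -48.  23.] [483. -12.  37.] [445. -87.   3.]
lying_jaw_a 0.71 [290.2, 261.7, 304.3, 298.9] [355.  60.  18.] [391.  74.  32.] [314.  48.   1.]
chuck 0.75 [404.4, 142.6, 455.1, 197.9] [ 629. -249.   44.] [ 682. -202.   69.] [ 580. -303.    1.]
chuck_key 0.75 [360.0, 225.7, 407.2, 266.7] [ 410. -151.   11.] [492. -98.  15.] [ 396. -194.    6.]
chuck_key 0.2 [228.1, 239.6, 255.2, 264.8] [426. 180. 102.] [449. 216. 151.] [400. 161.   0.]
oil_bottle 0.71 [226.7, 243.7, 256.9, 264.7] [426. 180. 104.] [448. 212. 151.] [403. 161.  35.]
oil_bottle 0.42 [324.0, 214.9, 357.9, 226.1] [500. -40.  31.] [516.  -4.  37.] [483. -77.  17.]
```

```bash
python3 - <<'E'
from h import *
a=cv2.imread("pics/side0.png")[130:300,180:440]; b=cv2.imread("pics/top0.png")[100:300,190:450]
a=cv2.resize(a,None,fx=3,fy=3)[:,:780];b=cv2.resize(b,None,fx=3,fy=3)
cv2.imwrite("pics/a.png",a);cv2.imwrite("pics/b.png",b)
for n in["top","side"]:
    P=np.load(n+"0.npy"); x,y,z=np.moveaxis(P,-1,0)
    box=(x>420)&(x<640)&(y>-125)&(y<75)
    m=box&(z>41)&(z<49)
    r=cv2.minAreaRect(P[m][:,:2].astype(np.float32)); print(n,m.sum(),r,cv2.boxPoints(r).round(0).tolist())
    t=box&(z>78)&(z<92)&(x<545)&(y>-30); print("jawtop",t.sum(),P[t].mean(0).round(1),P[t].min(0).round(),P[t].max(0).round(),cv2.minAreaRect(P[t][:,:2].astype(np.float32)))
    l=box&(z>70)&(x>540); Q=P[l]; c=Q.mean(0); _,_,V=np.linalg.svd(Q-c); nrm=V[2]; print("lid n",nrm.round(3),c.round(),Q[Q[:,2].argmax()].round(), np.degrees(np.arctan2(nrm[1],nrm[0])))
E
```

```text
top 539 ((501.82196044921875, -37.392478942871094), (120.59272766113281, 133.4007568359375), 15.900748252868652) [[426.0, 10.0], [462.0, -118.0], [578.0, -85.0], [542.0, 43.0]]
jawtop 77 [526.1   4.7  84.1] [515.  -6.  79.] [538.  13.  88.] ((526.2684936523438, 4.6676459312438965), (23.559289932250977, 15.90483570098877), 13.597012519836426)
lid n [-0.836 -0.242  0.493] [594. -11. 116.] [620. -15. 164.] -163.859348214583
side 662 ((504.1118469238281, -36.95378112792969), (123.55711364746094, 137.66307067871094), 16.059783935546875) [[426.0, 12.0], [464.0, -120.0], [583.0, -86.0], [544.0, 46.0]]
jawtop 90 [527.6   2.1  84.3] [516.  -6.  79.] [540.  16.  88.] ((527.246826171875, 4.693103790283203), (23.452119827270508, 19.368680953979492), 12.539447784423828)
lid n [-0.838 -0.246  0.487] [594. -18. 113.] [613.   9. 161.] -163.63517988177188
```

View pics/a.png

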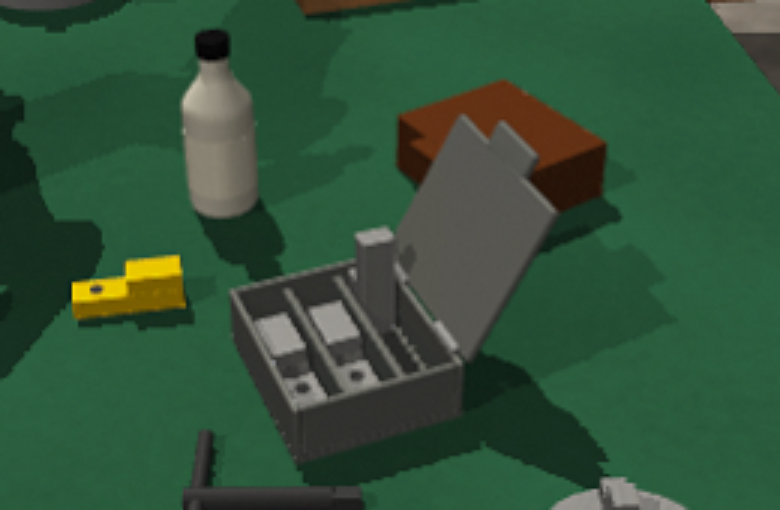

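View pics/b.png

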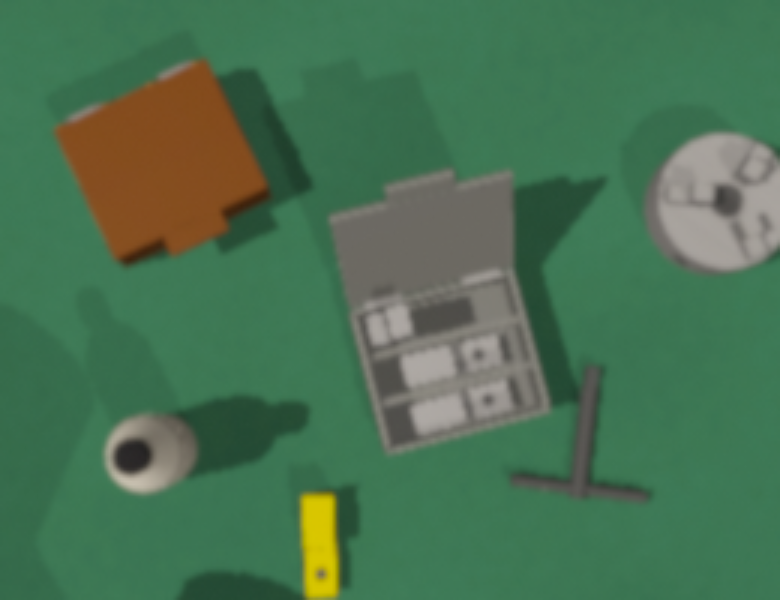

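Side view: the standing jaw is at about (375,275) of the crop, in the cell next to the hinge and at its +y end. The lid leans back. The top view agrees: jaw at (388,325), bottle at (150,450), well clear.

```bash
cat >> h.py <<'E'
C=np.array([500,-37.5,0]); A=R.from_euler('z',15.95,degrees=True)
def W(x,y,z): return C+A.apply([x,y,z])
E
python3 - <<'E'
from h import *
s=arm.observe(); r=R.from_quat(s["eef_rot"])
g=R.from_matrix(np.column_stack([A.apply([-1,0,0]),A.apply([0,1,0]),[0,0,-1]]))
print(tool(W(37,72,190)), tool(W(37,72,72)), np.degrees((r.inv()*g).as_rotvec())/5)
E
```

```text
[-48.61505119 -37.262351     1.5431945 ] [-48.61497525 -37.26350425  13.34319444] [ 1.07166757e-03  3.78315735e-04 -6.27050437e+00]
```

Call:
send_rows:
  series:
    - [[0,-24.3,-18.6,0.5,0,0,-3.1],[0,-24.3,-18.6,0.5,0,0,-3.1],[0,-24.3,-18.6,0.5,0,0,-3.1],[0,-24.3,-18.6,0.5,0,0,-3.1],[0,-24.3,-18.6,0.5,0,0,-3.1],[0,-24.3,-18.6,0.5,0,0,-3.1],[0,-24.3,-18.6,0.5,0,0,-3.1],[0,-48.6,-37.3,1.0,0,0,-6.27]]

```text
time_s: 1.47
tool_pos: [341.4, 272.2, 200.5]
eef_rot: [-0.053, 0.999, -0.0, 0.001]
ft_force: [0.7, 1.4, -0.4]
opening: 0.0
grasp_force: 0.0
```

Call:
send_rows:
  series:
    - [[0,-24.3,-18.6,0.5,0,0,-3.1],[0,-24.3,-18.6,0.5,0,0,-3.1],[0,-24.3,-18.6,0.5,0,0,-3.1],[0,-24.3,-18.6,0.5,0,0,-3.1],[0,-24.3,-18.6,0.5,0,0,-3.1],[0,-24.3,-18.6,0.5,0,0,-3.1],[0,-24.3,-18.6,0.5,0,0,-3.1],[0,-24.3,-18.6,0.5,0,0,-3.1]]

```text
time_s: 2.13
tool_pos: [604.5, 111.9, 194.1]
eef_rot: [-0.185, 0.983, -0.001, 0.0]
ft_force: [-0.4, 1.1, 0.1]
opening: -0.1
grasp_force: 0.0
```

```bash
cat >> h.py <<'E'
def plan(*pts):
    s=arm.observe(); r=R.from_quat(s["eef_rot"])
    g=R.from_matrix(np.column_stack([A.apply([-1,0,0]),A.apply([0,1,0]),[0,0,-1]]))
    print("case pos",A.inv().apply(s["tool_pos"]-C).round(1),s["ft_force"],"turn",(np.degrees((r.inv()*g).as_rotvec())/5).round(2))
    for p in pts: print(p,tool(W(*p)).round(2))
E
python3 - <<'E'
from h import *
plan((37,72,190),(37,72,72))
E
```

```text
case pos [141.5 114.9 194.1] [-0.36517133  1.11509999  0.10108528] turn [-0.01 -0.    1.08]
(37, 72, 190) [10.81 -3.29  0.42]
(37, 72, 72) [10.81 -3.27 12.22]
```

Call:
send_rows:
  series:
    - [[0,3.6,-1.1,0.2,0,0,0.4],[0,7.2,-2.2,0.3,0,0,0.8],[0,10.8,-3.3,0.4,0,0,1.08],[0,10.8,-3.3,4.0,0,0,1.08],[0,10.8,-3.3,7.0,0,0,1.08],[0,10.8,-3.3,9.0,0,0,1.08],[0,10.8,-3.3,9.0,0,0,1.08],[0,10.8,-3.3,9.0,0,0,1.08]]

```text
time_s: 2.8
tool_pos: [512.3, 44.8, 104.3]
eef_rot: [-0.14, 0.99, 0.0, -0.001]
ft_force: [0.6, 0.5, 1.1]
opening: 0.3
grasp_force: 0.0
```

```bash
python3 - <<'E'
from h import *
plan((37,72,73),(37,10,73))
for n in["side","top"]:
    c=arm.get_image(n); P=cloud(c); x,y,z=np.moveaxis(P,-1,0)
    t=(x>505)&(x<545)&(y>-30)&(y<25)&(z>78)&(z<92)
    print(n,t.sum(),A.inv().apply(np.median(P[t],0)-C))
    if n=="side": cv2.imwrite("pics/c.png",cv2.resize(c["image"][100:300,220:440],None,fx=3,fy=3))
E
```

```text
case pos [ 34.4  75.7 104.3] [0.61229613 0.46759579 1.05379359] turn [ 0.01 -0.03  0.04]
(37, 72, 73) [-0.26 -0.38  3.13]
(37, 10, 73) [-0.24 -6.58  3.13]
side 93 [36.76632313 29.45195435 84.82414755]
top 0 [nan nan nan]
  return _methods._mean(a, axis=axis, dtype=dtype,
  ret = um.true_divide(
```

View pics/c.png

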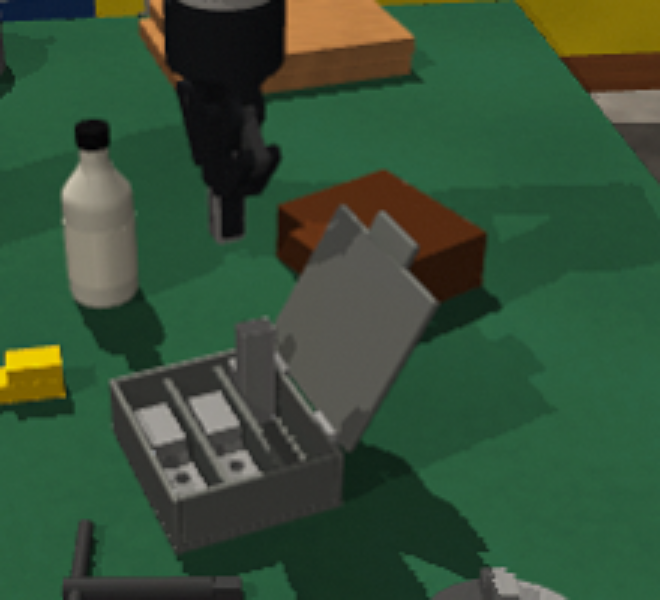

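The shut fingers (crop 228,235) hang behind the standing jaw (255,370), which is still upright. Next I lower them and push slowly.

Call:
send_rows:
  series:
    - [[0,-0.25,-0.3,1.5,0,0,0],[0,-0.25,-0.3,3.0,0,0,0],[0,-0.25,-0.6,3.1,0,0,0],[0,-0.25,-0.9,3.1,0,0,0],[0,-0.25,-1.2,3.1,0,0,0],[0,-0.25,-1.5,3.1,0,0,0],[0,-0.25,-1.8,3.1,0,0,0],[0,-0.25,-2.1,3.1,0,0,0]]

```text
time_s: 3.57
tool_pos: [522.1, 24.9, 75.2]
eef_rot: [-0.14, 0.99, -0.0, 0.001]
ft_force: [0.0, 1.0, -0.6]
opening: 0.3
grasp_force: 0.0
```

Call:
send_rows:
  series:
    - [[0,0,-0.25,0,0,0,0],[0,0,-0.5,0,0,0,0],[0,0,-0.75,0,0,0,0],[0,0,-1.0,0,0,0,0],[0,0,-1.25,0,0,0,0],[0,0,-1.5,0,0,0,0],[0,0,-1.75,0,0,0,0],[0,0,-2.0,0,0,0,0]]

```text
time_s: 4.23
tool_pos: [527.0, 5.9, 74.1]
eef_rot: [-0.14, 0.99, 0.0, -0.0]
ft_force: [-0.3, -1.0, -0.2]
opening: 0.0
grasp_force: 0.0
```

```bash
python3 - <<'E'
from h import *
plan()
c=arm.get_image("side"); P=cloud(c)
for d in arm.cut_out(c,"standing_jaw")[:3]:
    Q=A.inv().apply(P[d["pixels"]]-C); print(d["confidence"],np.nanpercentile(Q,[2,50,98],axis=0).round())
E
```

```text
case pos [37.9 34.3 74.1] [-0.30285679 -1.02121972 -0.22428407] turn [ 0.   -0.    0.04]
0.86 [[26. 24. 13.]
 [36. 26. 54.]
 [49. 49. 87.]]
```

```bash
cat > v.py <<'E'
from h import *
import sys
plan()
c=arm.get_image("side"); cv2.imwrite(f"pics/{sys.argv[1]}.png",cv2.resize(c["image"][150:280,240:400],None,fx=4,fy=4))
P=A.inv().apply((cloud(c)-C).reshape(-1,3)); 
for z in range(10,90,10):
    m=(abs(P[:,0]-37)<10)&(abs(P[:,1])<62)&(abs(P[:,2]-z)<5); print(z,m.sum(),np.percentile(P[m,1],[5,50,95]).round() if m.any() else 0)
E
python3 v.py d
```

```text
case pos [37.9 34.1 74.1] [-0.54592252  0.12931148  0.12492067] turn [-0.    0.    0.03]
10 69 [-20.   7.  26.]
20 25 [25. 26. 27.]
30 42 [24. 26. 61.]
40 46 [25. 26. 61.]
50 43 [24. 26. 53.]
60 34 [23. 25. 27.]
70 39 [24. 26. 28.]
80 43 [24. 26. 33.]
```

View pics/d.png

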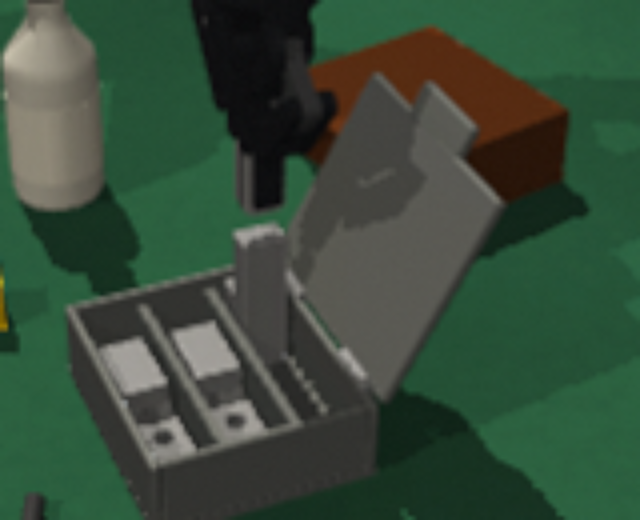

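```bash
python3 - <<'E'
from h import *
s=arm.observe(); print(s["tool_pos"],s["joint_pos"],s["opening"])
for n in["side","top"]:
    c=arm.get_image(n); P=A.inv().apply((cloud(c)-C).reshape(-1,3)).reshape(400,640,3)
    if n=="side":
        for v in range(186,212,3): print(v,P[v,305].round(),P[v,300].round())
    else:
        m=(abs(P[...,0]-37)<70)&(abs(P[...,1]-45)<60)&(P[...,2]>80); print(P[m].min(0),P[m].max(0)); 
        for z in range(80,330,20):
            k=m&(abs(P[...,2]-z)<10); print(z,k.sum(),np.median(P[k],0).round() if k.any() else '')
E
```

```text
[526.99104118   5.91982744  74.13624632] [-9.64610719e-02  1.00263328e-01  1.62105562e+00  1.37371625e-04
  1.42033085e+00 -1.94875076e+00] -0.005483685858515767
186 [ 28.   7. 155.] [ 25.  26. 145.]
189 [ 28.   8. 148.] [ 28.  34. 133.]
192 [ 34.  22. 131.] [ 29.  35. 125.]
195 [ 34.  23. 124.] [ 28.  34. 119.]
198 [ 35.  23. 117.] [ 28.  34. 111.]
201 [ 35.  24. 109.] [ 86. 178.  -0.]
204 [ 90. 157.   3.] [ 80. 164.   2.]
207 [39. 35. 86.] [31. 40. 85.]
210 [36. 27. 85.] [27. 30. 85.]
[-32.95625624 -14.94481449  90.67681389] [ 99.16461736 104.98467999 480.41550694]
80 0 
100 2 [ 90.  64. 100.]
120 3 [ 97.  61. 117.]
140 0 
160 1 [ 26.  81. 167.]
180 12 [ 27.  82. 185.]
200 9 [ 35.  83. 200.]
220 0 
240 11 [  6.  56. 242.]
260 8 [  9.  59. 264.]
280 24 [  6.  53. 273.]
300 28 [  5.  49. 307.]
320 9 [  8.  53. 312.]
```

The depth image puts the shut fingertips about 31 mm higher than the TCP reading: tip at z≈106, reading 74. The x and y readings agree. So the tips passed over the jaw, and nothing moved. I'll back off, go lower and check.

Call:
send_rows:
  series:
    - [[0,0,2.0,0,0,0,0],[0,0,4.6,0,0,0,0],[0,0,4.6,0,0,0,0],[0,0,4.6,1.5,0,0,0],[0,0,4.6,2.8,0,0,0],[0,0,4.6,2.8,0,0,0],[0,0,4.6,2.8,0,0,0]]

```text
time_s: 5.07
tool_pos: [513.5, 50.2, 45.5]
eef_rot: [-0.141, 0.99, 0.0, -0.001]
ft_force: [0.3, -0.8, -0.2]
opening: 0.3
grasp_force: 0.0
```

```bash
python3 v.py e | head -1
```

```text
case pos [37.  80.6 45.5] [ 0.26955166 -0.83751359 -0.1866956 ] turn [ 0.01 -0.02  0.04]
```

View pics/e.png

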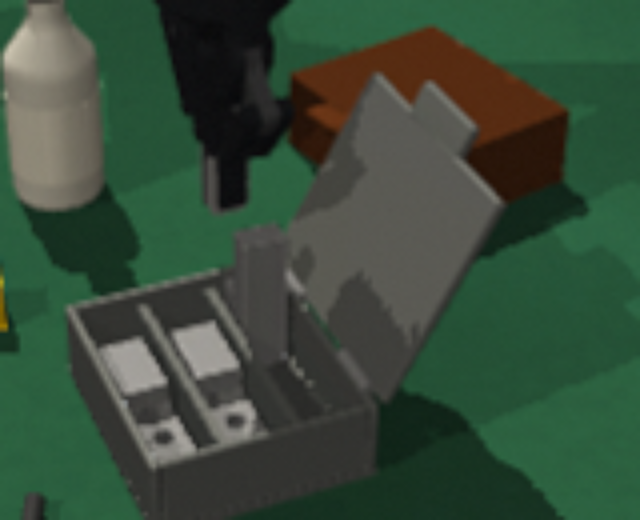

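```bash
python3 - <<'E'
from h import *
c=arm.get_image("side"); P=A.inv().apply((cloud(c)-C).reshape(-1,3))
m=(abs(P[:,0]-37)<25)&(abs(P[:,1]-78)<25)&(P[:,2]>55)&(P[:,2]<140)
Q=P[m]; print(np.percentile(Q,[1,50,99],axis=0).round())
for z in range(60,130,5):
    k=abs(Q[:,2]-z)<2.5; print(z,k.sum(),Q[k].min(0).round() if k.any() else '',Q[k].max(0).round() if k.any() else '')
E
```

```text
[[ 23.  54.  74.]
 [ 32.  73. 101.]
 [ 50.  94. 140.]]
60 0  
65 0  
70 0  
75 12 [31. 75. 74.] [50. 77. 77.]
80 16 [28. 68. 78.] [49. 86. 82.]
85 24 [28. 68. 83.] [50. 87. 87.]
90 23 [28. 68. 88.] [51. 85. 92.]
95 25 [28. 67. 93.] [49. 87. 97.]
100 25 [28. 68. 98.] [ 49.  86. 102.]
105 20 [ 29.  68. 103.] [ 50.  87. 107.]
110 9 [ 28.  67. 108.] [ 37.  89. 112.]
115 7 [ 27.  69. 113.] [ 29.  89. 117.]
120 23 [ 26.  53. 118.] [ 47. 103. 122.]
125 17 [ 26.  53. 123.] [ 36. 102. 127.]
```

Call:
send_rows:
  series:
    - [[0,0.2,-1.0,0,0,0,0],[0,0.2,-2.0,0,0,0,0],[0,0.2,-2.4,0.1,0,0,0],[0,0.2,-2.7,0.1,0,0,0],[0,0.2,-3.0,0.1,0,0,0],[0,0.2,-3.3,0.1,0,0,0],[0,0.2,-3.6,0.1,0,0,0],[0,0.2,-3.9,0.1,0,0,0]]

```text
time_s: 5.83
tool_pos: [523.2, 12.1, 45.2]
eef_rot: [-0.141, 0.99, 0.0, -0.0]
ft_force: [-0.8, 0.2, -0.5]
opening: 0.3
grasp_force: 0.2
```

```bash
python3 v.py f
```

```text
case pos [35.9 41.3 45.2] [-0.79154633  0.15878074 -0.54992517] turn [0.   0.   0.04]
10 63 [-18.  11.  26.]
20 26 [21. 24. 25.]
30 34 [21. 22. 60.]
40 48 [19. 21. 61.]
50 42 [17. 19. 48.]
60 31 [16. 18. 23.]
70 37 [14. 15. 19.]
80 51 [13. 15. 41.]
```

Tilting about its foot edge (about 10°), with no sliding. I'll keep going.

Call:
send_rows:
  series:
    - [[0,0,-0.3,0,0,0,0],[0,0,-0.6,0,0,0,0],[0,0,-0.9,0,0,0,0],[0,0,-1.2,0,0,0,0],[0,0,-1.5,0,0,0,0],[0,0,-1.7,0,0,0,0],[0,0,-1.7,0,0,0,0],[0,0,-1.7,0,0,0,0]]

```text
time_s: 6.55
tool_pos: [527.8, -4.2, 45.1]
eef_rot: [-0.14, 0.99, 0.0, 0.0]
ft_force: [-0.1, -0.1, 0.5]
opening: 0.2
grasp_force: 0.0
```

```bash
python3 v.py g
```

```text
case pos [35.9 24.4 45.1] [-0.11816784 -0.13885615  0.4600502 ] turn [0.   0.   0.04]
10 50 [-21.  -0.  19.]
20 17 [60. 61. 62.]
30 17 [55. 61. 62.]
40 32 [-25.  60.  62.]
50 61 [ 5. 10. 16.]
60 60 [-36. -33. -27.]
70 33 [-30. -26.  20.]
80 29 [12. 15. 22.]
```

View pics/g.png

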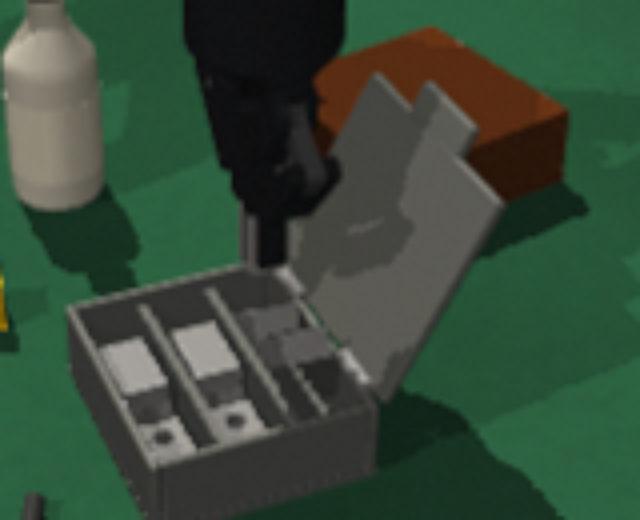

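The jaw has toppled: it lies along its cell at about (290,330) of the crop, possibly still settling. I'll raise the fingers and move behind the lid.

Call:
send_rows:
  series:
    - [[0,0,0,-4,0,0,0],[0,0,0,-8,0,0,0],[0,0,0,-12.5,0,0,0],[0,0,0,-12.5,0,0,0],[0,-4,-0.8,-12.5,0,0,0],[0,-8,-1.6,-12.5,0,0,0],[0,-12.9,-2.4,-12.5,0,0,0],[0,-12.9,-2.4,-12.5,0,0,0]]

```text
time_s: 7.27
tool_pos: [662.5, 9.5, 166.1]
eef_rot: [-0.141, 0.99, 0.001, -0.001]
ft_force: [-0.9, -0.5, -1.2]
opening: 0.3
grasp_force: 0.0
```

```bash
python3 v.py i; python3 - <<'E'
from h import *
c=arm.get_image("side"); P=A.inv().apply((cloud(c)-C).reshape(-1,3)); 
for q in["standing_jaw","lying_jaw_a","chuck_key","chuck"]:
  for d in arm.cut_out(c,q)[:3]:
    Q=P[d["pixels"].ravel()]; print(q,d["confidence"],np.nanpercentile(Q,[3,50,97],axis=0).round().tolist())
m=(P[:,0]>60)&(P[:,0]<140)&(abs(P[:,1])<70)&(P[:,2]>70)&(P[:,2]<168); Q=P[m]; print(Q[:,2].max(), np.linalg.svd(Q-Q.mean(0))[2][2])
E
```

```text
case pos [169.2   0.5 166.1] [-0.92122189 -0.4570967  -1.21115302] turn [ 0.01 -0.01  0.05]
10 17 [57. 61. 62.]
20 76 [-37. -23.  61.]
30 78 [-17. -13.  61.]
40 118 [-14.   8.  62.]
50 2 [61. 61. 61.]
60 0 0
70 0 0
80 0 0
standing_jaw 0.78 [[26.0, -31.0, 21.0], [37.0, -10.0, 35.0], [47.0, 21.0, 37.0]]
lying_jaw_a 0.97 [[-152.0, 116.0, 3.0], [-111.0, 125.0, 17.0], [-81.0, 146.0, 32.0]]
lying_jaw_a 0.85 [[-53.0, -35.0, 19.0], [-36.0, -0.0, 32.0], [-23.0, 60.0, 45.0]]
lying_jaw_a 0.7 [[-11.0, -35.0, 20.0], [1.0, -2.0, 31.0], [16.0, 34.0, 38.0]]
chuck_key 0.73 [[-145.0, -128.0, 5.0], [-105.0, -98.0, 12.0], [-38.0, -38.0, 15.0]]
chuck 0.65 [[15.0, -300.0, 1.0], [58.0, -263.0, 45.0], [116.0, -199.0, 68.0]]
161.2125191773912 [-0.87262411 -0.00480709  0.48836877]
```

View pics/i.png

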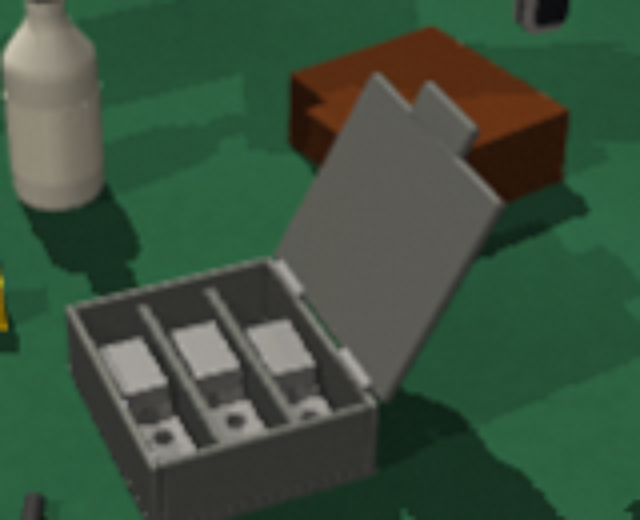

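All three jaws lie flat, stepped side up (crop 130,370; 205,350; 280,345). The lid is still leaning back and the fingertip (545,15) is behind it. I'll lower the fingers and pull the lid over.

Call:
send_rows:
  series:
    - [[0,0,0,3,0,0,0],[0,0,0,5.6,0,0,0],[0,0,0,5.6,0,0,0],[0,1.5,0,5.6,0,0,0],[0,2.5,0,5.6,0,0,0],[0,3.5,0,5.5,0,0,0],[0,4.5,0,5.4,0,0,0],[0,5.5,0,5.2,0,0,0]]

```text
time_s: 8.23
tool_pos: [606.0, -6.7, 121.2]
eef_rot: [-0.14, 0.99, -0.0, 0.003]
ft_force: [1.1, 1.1, 1.2]
opening: 0.1
grasp_force: 1.1
```

```bash
cat > l.py <<'E'
from h import *
plan()
c=arm.get_image("side"); P=A.inv().apply((cloud(c)-C).reshape(-1,3)).reshape(400,640,3)
d=[d for d in arm.cut_out(c,"lid") if abs(np.nanmedian(P[d["pixels"]],0)[1])<60][:1]
for d in d:
    Q=P[d["pixels"]]; Q=Q[np.isfinite(Q[:,0])]; Q=Q[(Q[:,2]>50)|True]
    q=np.median(Q,0); print("lid med",q.round(),"angle",np.arctan2(q[2]-45,58-q[0]).round(3),np.percentile(Q,[3,97],axis=0).round().tolist())
E
python3 l.py
```

```text
case pos [110.4   0.5 121.2] [1.09298033 1.12559952 1.18788534] turn [-0.02  0.06  0.04]
lid med [ 77.  -8. 107.] angle 1.871 [[59.0, -66.0, 49.0], [95.0, 61.0, 166.0]]
```

Call:
send_rows:
  series:
    - [[0,1.2,0,0,0,0,0],[0,2.4,0,0,0,0,0],[0,3.6,0,0,0,0,0],[0,4.9,0,0,0,0,0],[0,6.2,0,0.3,0,0,0],[0,7.5,0,0.7,0,0,0],[0,8.9,0,1.2,0,0,0],[0,8.9,0,1.2,0,0,0]]

```text
time_s: 9.0
tool_pos: [517.3, -31.7, 105.0]
eef_rot: [-0.14, 0.99, 0.0, -0.002]
ft_force: [0.0, -0.5, -1.0]
opening: -0.2
grasp_force: 0.0
```

```bash
python3 l.py
```

```text
case pos [ 18.2   0.9 105. ] [ 0.02369616 -0.48894028 -1.02472333] turn [ 0.01 -0.05  0.03]
lid med [ 17. -29. 119.] angle 1.064 [[-12.0, -67.0, 2.0], [68.0, 94.0, 159.0]]
```

Call:
send_rows:
  series:
    - [[0,1.3,0,0.9,0,0,0],[0,2.6,0,2.0,0,0,0],[0,3.8,0,3.3,0,0,0],[0,4.4,0,4.4,0,0,0],[0,4.8,0,5.5,0,0,0],[0,5.2,0,6.6,0,0,0],[0,5.4,0,7.4,0,0,0],[0,5.4,0,7.8,0,0,0]]

```text
time_s: 9.77
tool_pos: [467.5, -46.2, 26.7]
eef_rot: [-0.14, 0.99, 0.0, -0.001]
ft_force: [-0.7, -0.2, 1.7]
opening: 0.1
grasp_force: 0.4
```

```bash
python3 l.py
```

```text
case pos [-33.6   0.6  26.7] [-0.69740084 -0.21522215  1.66312798] turn [ 0.01 -0.02  0.04]
lid med [ -1. -17.  53.] angle 0.128 [[-68.0, -66.0, 48.0], [57.0, 57.0, 55.0]]
```

Nearly shut. I'll press down gently in small steps.

Call:
send_rows:
  series:
    - [[0,0,0,0.2,0,0,0],[0,0,0,0.4,0,0,0],[0,0,0,0.6,0,0,0],[0,0,0,0.7,0,0,0],[0,0,0,0.7,0,0,0]]

```text
time_s: 10.28
tool_pos: [469.0, -46.4, 24.9]
eef_rot: [-0.141, 0.99, -0.0, 0.001]
ft_force: [-8.2, 1.3, 16.8]
opening: -0.2
grasp_force: 8.5
```

```bash
python3 l.py
```

```text
case pos [-32.2  -0.   24.9] [-8.20499905  1.27280206 16.82348422] turn [-0.01  0.02  0.04]
lid med [ -3. -17.  52.] angle 0.107 [[-67.0, -66.0, 46.0], [56.0, 59.0, 54.0]]
```

It stalls at 17 N, far above the hinge friction, so the lid is on the rim. I'll retract straight up and check.

Call:
send_rows:
  series:
    - [[0,0,0,-1,0,0,0],[0,0,0,-4,0,0,0],[0,0,0,-8,0,0,0],[0,0,0,-12,0,0,0],[0,0,0,-16,0,0,0],[0,0,0,-16,0,0,0],[0,0,0,-16,0,0,0],[0,0,0,-16,0,0,0]]

```text
time_s: 11.05
tool_pos: [468.3, -46.3, 181.2]
eef_rot: [-0.14, 0.99, -0.0, 0.0]
ft_force: [-0.2, 0.5, -0.6]
opening: 0.2
grasp_force: 0.0
```

```bash
python3 l.py; python3 - <<'E'
from h import *
c=arm.get_image("side"); P=A.inv().apply((cloud(c)-C).reshape(-1,3)); cv2.imwrite("pics/z.png",cv2.resize(c["image"][150:340,220:440],None,fx=3,fy=3))
m=(abs(P[:,0])<52)&(abs(P[:,1])<60)&(P[:,2]>30)&(P[:,2]<75);Q=P[m]
print(m.sum(),np.linalg.lstsq(np.c_[Q[:,:2],np.ones(len(Q))],Q[:,2],rcond=None)[0])
E
```

```text
case pos [-32.9   0.3 181.2] [-0.19059363  0.47751485 -0.6266535 ] turn [-0.    0.01  0.04]
lid med [-6. -8. 52.] angle 0.103 [[-66.0, -66.0, 48.0], [55.0, 61.0, 53.0]]
2006 [1.33914787e-03 1.15197019e-03 5.17579506e+01]
```

View pics/z.png

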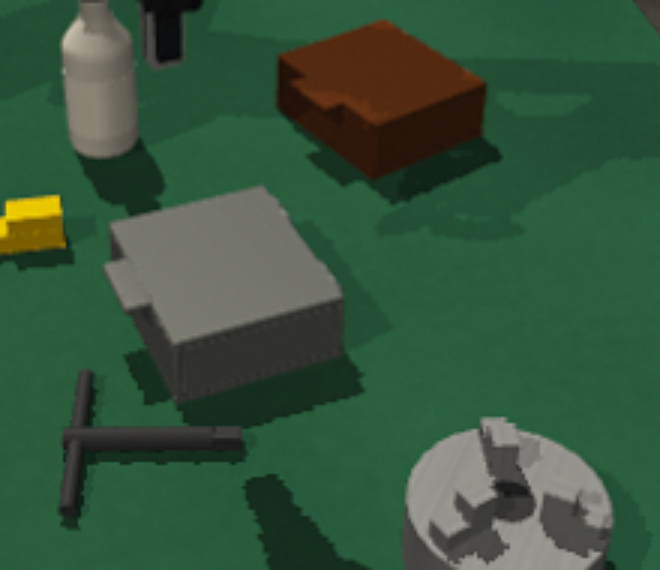

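The lid lies flat on the case (crop 225,265; fitted tilt 0.001 rad). The chuck, key and bottle look undisturbed and the gripper is clear.

```bash
python3 -c "
from bench import arm; print(arm.close_job())"
```

```text
the job is handed in; nothing more can be done
None
```

The standing jaw now lies flat in its own cell, stepped side up, the lid is shut (measured tilt about 0.001 rad), the chuck, chuck key and oil bottle were not disturbed, and the job is handed in, though no verdict came back.

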